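# Seat the keyed stop post and lock it

### The arm

A 6-joint arm with a two-finger parallel gripper is mounted at the origin on the work surface. World frame = base frame: x ahead of the robot, y to its left, z up, the work surface at z = 0. Lengths are in m, angles in rad, forces in N, time in s.
With the tool pointing down it reaches from about 0.25 to 0.725 m from the base axis. Payload 4 kg.
Tool frame: the origin (TCP) lies midway between the tips of the shut fingers; the grasp point (between the pads) lies behind it (ctrl.grasp_offset is the x of the grasp point in the tool frame, in m); x points along the fingers, z is the direction in which the jaws open and shut, and the axes are right-handed (so a half turn about x gives the same grasp; the last joint's range is limited). The gripper opens to 85 mm and grips with 20 to 120 N. Pads are 22 mm wide; open, the fingers measure 114 mm over their backs; the gripper's body (76 mm by 85 mm) begins 54 mm behind the grasp point. The pads swing forward as they close: fully open they stand 13 mm farther back than shut.
Start: joints at [1.26, 0.241, 0.005, 1.335, 0, 1.571], TCP at [0.153, 0.476, 0.231] pointing down, gripper open.
Joint ranges: [-2.72, 2.72], [-1.05, 1.87], [-1.09, 1.28], [-1.99, 2.15], [-1.42, 1.44], [-3.14, 3.14]. Speed limits (rad/s): [2.79, 2.79, 3.14, 3.14, 3.14, 3.14].

### API

Orientations are given as a unit quaternion [w, x, y, z].
In Python, from bench import read_state, eyes, ctrl gives the robot as it stands.
- The arm moves only by the tool play_rows, never from a script. Its argument "motion" is a list of rows, each a list of 5 numbers: the shift along the world's x, y, z in cm, then the turn about the world's z in degrees, then the opening, from 0 (shut) to 1 (fully open). In form: [[dx, dy, dz, roll, hand], ...]. A call has 1 to 20 rows; each row shifts and turns the commanded pose from where the row before left it; what a row does not reach is not made up. A row lasts 1/10 s, in which the tool goes at most 50 mm and 8.59 degrees, less where a joint would pass 70% of its speed; a pose out of reach is approached as far as the arm can. A call is refused whole if a number of a shift passes 5 or a number of a turn 8.59, either way. A call with a gripper value outside its range is refused whole. The fingers move at their own pace and stop on an object; the grip force is fixed at half the most. Time passes only in rows, so rows that do not move let the fingers close. It gives the time, the measured TCP pose, the force and the opening at its end, in the units of the state.
- read_state(): the state, without advancing time (a new reading comes with each control period).
- eyes.read_camera(name): name is "side" or "top"; returns a dict with "color" (384x512x3 uint8, blue, green, red), "camera_matrix" (3x3 intrinsics, pixels), "pose" (4x4, takes a point from camera to world coordinates). Camera axes: x right, y up, looking along -z (the intrinsics and any distortion apply to the point x, -y, -z); pixel columns grow to the right and rows downward; lengths in m; the calibration is good to about 2 mm. A picture is of the moment at which its call begins. There is no depth.
- ctrl.finish_job(): hands the job in, once; it reports no verdict.
The state is a dict: "clock": time; "joint_pos": joint angles; "qd": joint speeds; "tau": joint torques, N m; "eef_pos": TCP position; "ee_rot": TCP orientation; "force": force on the tool from outside, world axes, zero at the start; "torque": the same for the moment, N m; "finger_gap": finger opening in m.
Only numpy, scipy, OpenCV 4.12 (cv2) and the standard library are available. Lean on these libraries where they do the work, as an engineer would, in place of code of your own. Each camera call takes 0.05 s, during which the arm holds its last target.

### The job

Get the saw's length stop ready: put the red hex-footed post into the hexagonal socket of the stop base, feeling for the fit with light pressure and never forcing it, until the foot has dropped fully home. Then push the orange fork all the way in over the foot to lock it, let go, and leave the other things on the bench where they are.

Things in the scene. Friction and masses are not known exactly. Their poses are not given: they have to be found in the camera images.
- hex_post: Post standing on its foot, 74 mm tall: a steel hexagonal foot 36 mm across flats (41.6 mm across corners), 20 mm tall, a round neck 22 mm across up to 32 mm, then a red square grip 26 x 26 mm up to the top. Origin: centre of the foot's underside, z up, x and y square to the grip's faces. About 0.25 kg. Two opposite flats of the foot face along +x and -x.
- stop_base: Aluminium block fixed to the bench, 110 mm (its x) by 180 mm (its y, from -55 to +125 mm), 45 mm high. Origin on the bench under the socket's axis. In it sits a brass ring with the hexagonal socket. Two guide rails 9.5 mm high stand on its top at x = +-28.5 mm, y = 45 to 123 mm. The post must never press on block, ring or fork with over 35 N.
- socket_mouth (a point): Centre of the socket's mouth, on the block's top, 45 mm above the bench; axes as the block's. Socket 38.5 mm across flats, 20 mm deep, 2.5 mm 45-degree lead-in. The brass ring stands turned to any angle about the upright axis, held by friction (0.15 N m): its angle is not measured and is unrelated to the block's yaw.
- socket_floor (a point): Centre of the socket's floor, 20 mm below its mouth: the foot's underside rests here when home, its top then level with the block's top. The foot drops in only within about 6 degrees of the socket's unmeasured angle (repeats every 60 degrees); else it stays held up in the lead-in, its underside at most 2.5 mm below the block's top.
- fork (a joint): Orange fork sliding on the block's top towards the block's -y. 0 = open (as it starts, prong tips 26 mm from the socket's axis), 0.045 m = fully in. Takes about 2 N, stays where left. Prongs 26 mm apart, 6 mm thick, 1.5 mm above the block's top, pass either side of the post's neck over the foot; a foot not fully home blocks them.
- fork_tab (a point): Centre of the outer (+y) face of the fork's upright tab; axes as the block's. Tab 44 mm wide (x), 10 mm thick (on the -y side of this point), from 7.5 to 31.5 mm above the block's top. 105 mm along +y from the socket's axis when open, 60 mm when in. Behind it (+y) is only the block's flat top and the rails.
- round_post: Post standing on its foot, 74 mm tall: a steel round foot 44 mm across, 20 mm tall, a round neck 22 mm across up to 32 mm, then a blue square grip 26 x 26 mm up to the top. Origin: centre of the foot's underside, z up, x and y square to the grip's faces. About 0.25 kg. Does not fit the socket; bystander.
- square_post: Post standing on its foot, 74 mm tall: a steel square foot 40 x 40 mm, 20 mm tall, a round neck 22 mm across up to 32 mm, then a yellow square grip 26 x 26 mm up to the top. Origin: centre of the foot's underside, z up, x and y square to the grip's faces. About 0.25 kg. Does not fit the socket; bystander.
- glue: White glue bottle, 60 mm across, 170 mm tall, origin at the centre of its underside; bystander.
- screw_jar: Clear jar with a grey cap, 68 mm across, 85 mm tall, origin at the centre of its underside; bystander.
- offcut: Wooden offcut lying flat, 180 x 70 x 25 mm, origin at the centre of its underside; bystander.
- screwdriver: Screwdriver lying on the bench, origin near its middle; bystander.

How it is judged:
By the outcome, as a careful person would: the job done as asked, in the order asked, and still so for the second after the job is handed in, with the robot touching nothing.
It also fails if it takes over 56 s, if anything falls off the work surface, if the arm or the gripper's body presses on something with over 40 N, if the wrist force passes 120 N, or if a joint passes its speed limit or range.

## Working session

There is one attempt and no reset: what is moved stays moved. The work goes in short steps, Python scripts to look and compute and a tool call to move; the robot and the scene stay as the last step left them, time stands still between calls to the robot, and variables do not carry over. Pictures are saved under pics/ and viewed, and the job is handed in when it is done.

Besides the shell and the picture viewer there is one more tool, called after "Request:" as name(argument=value, ...), one argument or row to a line, values as JSON. play_rows: Moves the arm, as the interface text tells. Its arguments: {"type":"object","properties":{"motion":{"type":"array","items":{"type":"array","items":{"type":"number"}}}},"required":["motion"]}

```bash
ls; mkdir -p pics; python3 - <<'E'
from bench import read_state, eyes, ctrl
import cv2, numpy as np
print(read_state()); print(ctrl.grasp_offset, [a for a in dir(ctrl) if a[0]!='_'])
for n in ("side","top"):
    d=eyes.read_camera(n); cv2.imwrite(f"pics/{n}0.png",d["color"]); print(n,d["camera_matrix"],d["pose"],[k for k in d])
    np.savez(f"{n}0.npz",**{k:d[k] for k in("color","camera_matrix","pose")})
E
```

```text
pics
{'clock': 0.0, 'joint_pos': array([1.25999273e+00, 2.41429592e-01, 3.72655677e-03, 1.33519154e+00,
       2.71213981e-05, 1.57079573e+00]), 'qd': array([-0.00189401,  0.00062386,  0.00097159,  0.00129561,  0.00041084,
        0.00144099]), 'tau': array([ 3.16675025e-03, -3.72316217e+01,  2.52408296e+01,  1.69075892e-02,
        3.98946770e-05, -4.88000850e-06]), 'eef_pos': array([0.152712  , 0.47544862, 0.23040554]), 'ee_rot': array([ 0.57075773, -0.41701541,  0.57196789,  0.41615681]), 'force': array([-0.78453589, -0.08853505, -0.11286948]), 'torque': array([-0.01467103,  0.00039809,  0.03953357]), 'finger_gap': 0.0856620774090448}
-0.0187 ['IKError', 'finish_job', 'grasp_offset']
side [[366.75460837   0.         255.71265483]
 [  0.         366.75460837 191.77522587]
 [  0.           0.           1.        ]] [[ 0.90292916  0.30365075 -0.30416304  0.24890466]
 [-0.42946455  0.66495765 -0.61105771 -0.6050339 ]
 [ 0.01670741  0.68236907  0.73081688  0.81231859]
 [ 0.          0.          0.          1.        ]] ['color', 'camera_matrix', 'pose']
top [[366.73703635   0.         252.93102416]
 [  0.         366.73703635 196.97274005]
 [  0.           0.           1.        ]] [[-0.00258556  0.99241267 -0.1229244   0.40909508]
 [-0.99981167 -0.00492978 -0.01877015  0.0052609 ]
 [-0.01923372  0.12285272  0.99223852  1.24179613]
 [ 0.          0.          0.          1.        ]] ['color', 'camera_matrix', 'pose']
```

View pics/side0.png

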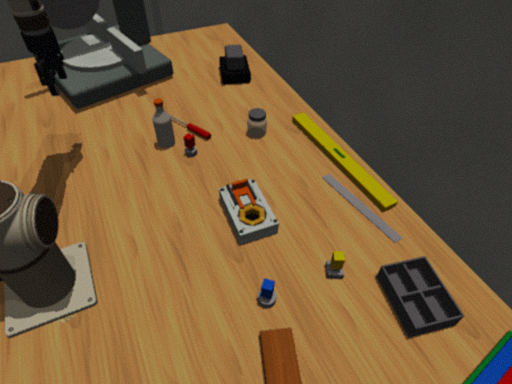

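View pics/top0.png

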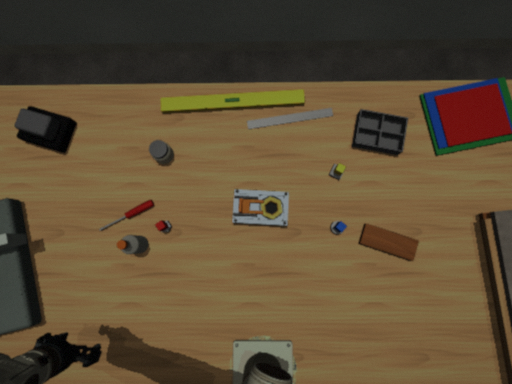

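The top view shows the red post at about (163,226), the stop base at (261,207) with the socket at (271,207) and the fork towards image left (world +y), and the glue near (132,245). Next I zoom in on the post and base.

```bash
cat > h.py <<'E'
import numpy as np, cv2
def load(n,t='0'): return np.load(f"{n}{t}.npz")
def snap(n,t):
    from bench import eyes
    d=eyes.read_camera(n); np.savez(f"{n}{t}.npz",**{k:d[k] for k in("color","camera_matrix","pose")}); return d
def ray(d,u,v):
    K=d["camera_matrix"];P=d["pose"]
    c=np.array([(u-K[0,2])/K[0,0],-(v-K[1,2])/K[1,1],-1.]); return P[:3,3],P[:3,:3]@c
def plane(d,u,v,z):
    o,r=ray(d,u,v); return o+r*(z-o[2])/r[2]
def proj(d,p):
    K=d["camera_matrix"];P=d["pose"]; c=P[:3,:3].T@(np.asarray(p)-P[:3,3])
    return K[0,0]*c[0]/-c[2]+K[0,2], K[1,1]*(-c[1])/-c[2]+K[1,2]
def tri(rays):
    A=np.zeros((3,3));b=np.zeros(3)
    for o,r in rays:
        r=r/np.linalg.norm(r);M=np.eye(3)-np.outer(r,r);A+=M;b+=M@o
    return np.linalg.solve(A,b)
def crop(d,x,y,w,h,s,fn):
    c=d["color"][y:y+h,x:x+w]; cv2.imwrite(fn,cv2.resize(c,None,fx=s,fy=s,interpolation=cv2.INTER_CUBIC))
E
python3 - <<'E'
from h import *
t=load("top");s=load("side")
ims=[]
for d,x,y in((t,140,205),(t,228,175),(s,165,120),(s,210,170)):
    ims.append(cv2.resize(d["color"][y:y+70,x:x+75],(400,373 if 0 else 300),interpolation=cv2.INTER_CUBIC) if 0 else cv2.resize(d["color"][y:y+56,x:x+75],None,fx=5.3,fy=5.3,interpolation=cv2.INTER_CUBIC))
cv2.imwrite("pics/z0.png",np.vstack([np.hstack(ims[:2]),np.hstack(ims[2:])]))
E
```

```text
(no output)
```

View pics/z0.png

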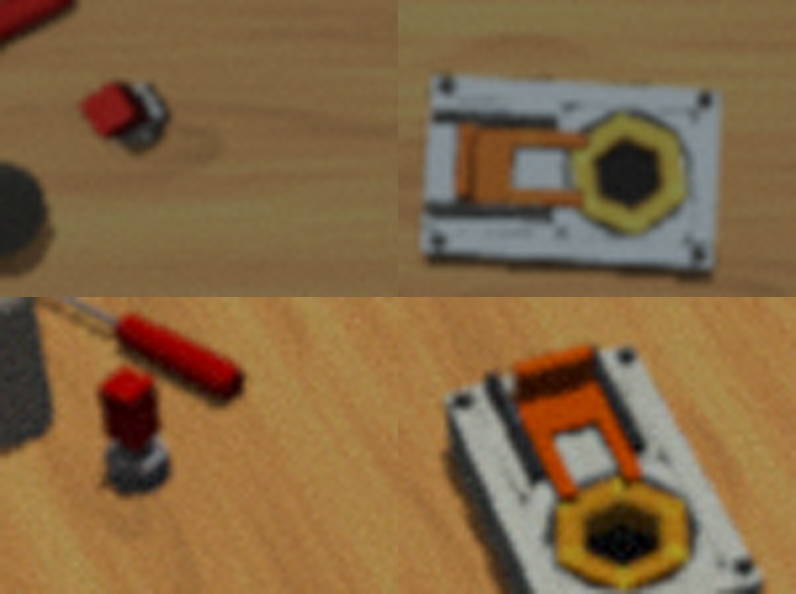

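The crops show the ring's hole with corners pointing image-up and image-down in the top view (about world ±x), the fork open, and the grip turned about 25-30° in the image. Next I measure these.

```bash
python3 - <<'E'
from h import *
S=8
def up(d,x,y,w,h): return cv2.resize(d["color"][y:y+h,x:x+w],None,fx=S,fy=S,interpolation=cv2.INTER_CUBIC)
def pix(p,x,y): p=np.asarray(p,float).reshape(-1,2); return (p+.5)/S-.5+[x,y]
def big(m):
    c=cv2.findContours(m.astype(np.uint8),0,cv2.CHAIN_APPROX_NONE)[0]; return max(c,key=cv2.contourArea)
for n,(bx,by,bw,bh),(px,py,pw,ph) in(("top",(225,180,75,55),(150,212,30,30)),("side",(205,170,85,80),(175,125,35,40))):
    d=load(n); im=up(d,bx,by,bw,bh); hsv=cv2.cvtColor(im,cv2.COLOR_BGR2HSV); H,Sa,V=cv2.split(hsv)
    print(n)
    white=(Sa<70)&(V>110)
    c=cv2.convexHull(big(white)); 
    q=cv2.minAreaRect(c); qc=pix(cv2.boxPoints(q),bx,by)
    ap=cv2.approxPolyDP(c,0.03*cv2.arcLength(c,True),True); apc=pix(ap,bx,by)
    print(" hull quad",len(ap)); W=np.array([plane(d,*p,.045) for p in apc])[:, :2]; print(W.round(4).tolist(), np.linalg.norm(W-np.roll(W,-1,0),axis=1).round(4))
    brass=(H>18)&(H<32)&(Sa>130)&(V>70) if 1 else 0
    cb=cv2.convexHull(big(brass)); Wb=np.array([plane(d,*p,.045)[:2]*1000 for p in pix(cb,bx,by)],np.float32)
    e=cv2.minEnclosingCircle(Wb); M=cv2.moments(Wb.reshape(-1,1,2)); cen=np.array([M["m10"]/M["m00"],M["m01"]/M["m00"]]); print(" ring",e,cen,M["m00"])
    v=np.zeros(brass.shape,np.uint8); cv2.drawContours(v,[cb],-1,1,-1)
    dark=(V<75)&(v>0); ch=cv2.convexHull(big(dark)); Wh=np.array([plane(d,*p,.045)[:2]*1000 for p in pix(ch,bx,by)],np.float32)
    M=cv2.moments(Wh.reshape(-1,1,2)); print(" hole",[M["m10"]/M["m00"],M["m01"]/M["m00"]],M["m00"])
    for nm,Wx in(("ring",Wb),("hole",Wh)):
        c0=Wx.mean(0)*0+ [cv2.moments(Wx.reshape(-1,1,2))[k]/cv2.moments(Wx.reshape(-1,1,2))["m00"] for k in("m10","m01")]
        # dense angular profile
        mk=np.zeros((800,800),np.uint8); cv2.fillPoly(mk,[np.int32((Wx-c0)*8+400)],1); yy,xx=np.nonzero(mk); z=((xx-400)+1j*(yy-400))/8
        a6=np.sum(z**6); print("  ",nm,"corner angle deg mod60",np.degrees(np.angle(a6))/6%60, "strength",abs(a6)/np.sum(abs(z)**6))
    imp=up(d,px,py,pw,ph); h2=cv2.cvtColor(imp,cv2.COLOR_BGR2HSV); red=((h2[...,0]<8)|(h2[...,0]>172))&(h2[...,1]>150)&(h2[...,2]>60)
    V2=h2[...,2]; print(" red V pct",np.percentile(V2[red],[10,30,50,70,90]))
    cr=big(red); print(" red bbox",pix([cr.reshape(-1,2).min(0),cr.reshape(-1,2).max(0)],px,py).tolist())
    cv2.imwrite(f"pics/m_{n}.png",np.hstack([cv2.drawContours(cv2.drawContours(im.copy(),[cb,ch],-1,(255,0,255),1),[c],-1,(0,0,255),1)]))
    cv2.imwrite(f"pics/p_{n}.png",cv2.resize(imp,None,fx=2,fy=2))
E
```

```text
top
 hull quad 4
[[0.5836, 0.0914], [0.5751, -0.0873], [0.47, -0.0842], [0.4748, 0.0958]] [0.1789 0.1051 0.1801 0.1089]
 ring ((523.7705688476562, -29.729703903198242), 36.55428695678711) [523.07168028 -30.18079869] 3601.9081130907252
 hole [523.1959517918282, -30.990258084280217] 1300.0517656799348
   ring corner angle deg mod60 6.853309820071644 strength 0.1630868569335528
   hole corner angle deg mod60 6.6558074878542675 strength 0.17348353920281248
 red V pct [ 84. 115. 121. 123. 125.]
 red bbox [[154.9375, 220.3125], [164.8125, 230.3125]]
side
 hull quad 4
[[0.5789, 0.0865], [0.5727, -0.0913], [0.4674, -0.0847], [0.4761, 0.0811]] [0.178  0.1056 0.166  0.1029]
 ring ((524.1483154296875, -32.546321868896484), 38.323081970214844) [523.10800691 -32.94610952] 3979.691838927756
 hole [522.7828279071008, -34.61128997791966] 1124.957203341677
   ring corner angle deg mod60 8.509063582821062 strength 0.17255705205016375
   hole corner angle deg mod60 6.02805993903478 strength 0.15982846774193585
 red V pct [ 73. 106. 133. 148. 154.]
 red bbox [[186.1875, 124.5625], [209.4375, 136.9375]]
```

View pics/p_top.png

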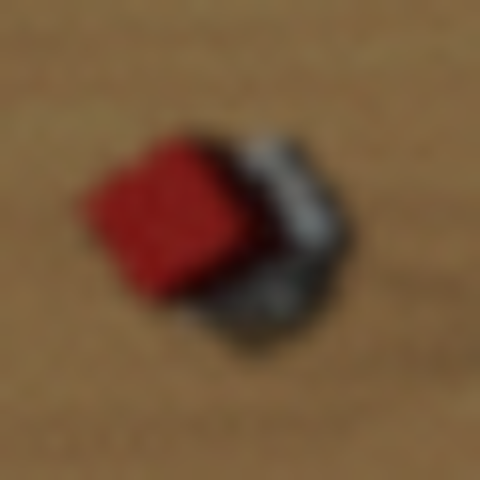

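View pics/p_side.png

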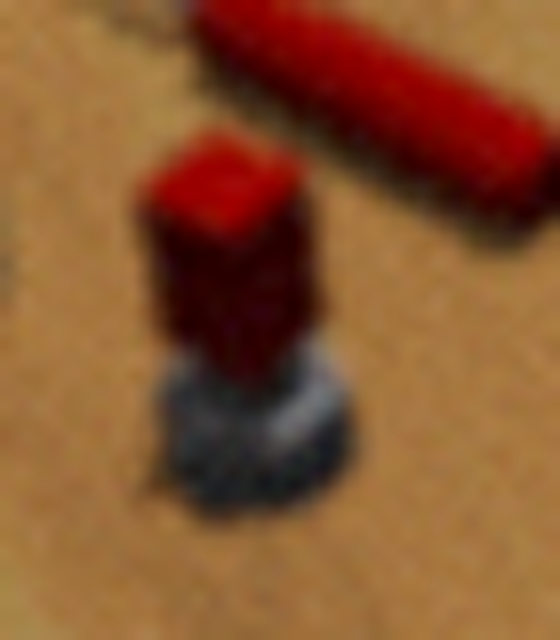

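View pics/m_top.png

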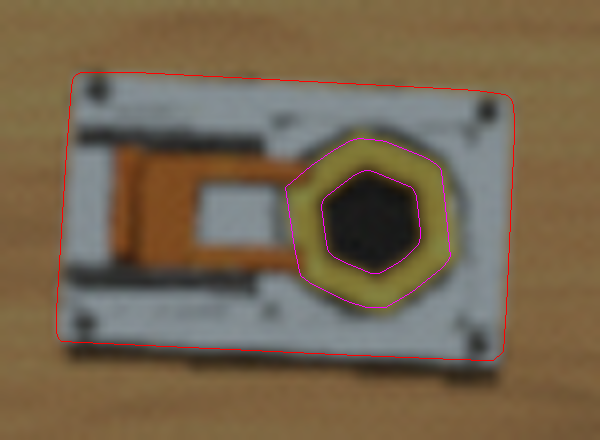

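View pics/m_side.png

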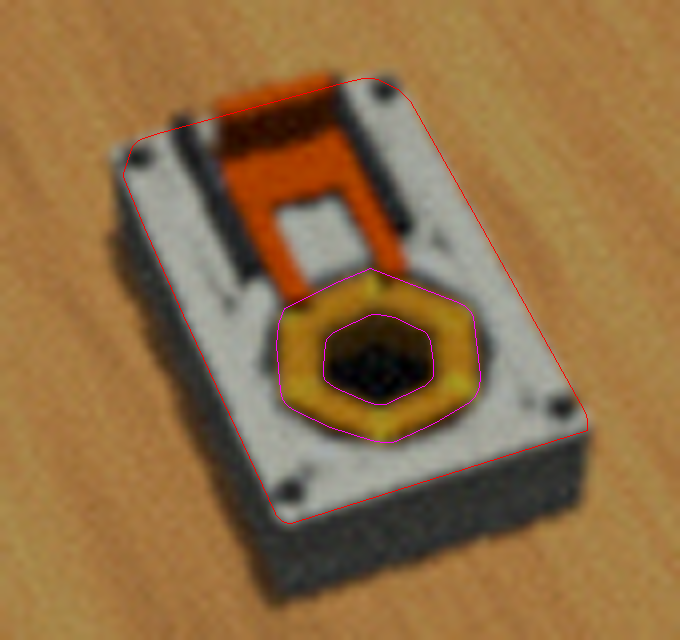

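```bash
python3 - <<'E'
from h import *
from scipy.spatial.transform import Rotation as R
S=8
def up(d,x,y,w,h): return cv2.resize(d["color"][y:y+h,x:x+w],None,fx=S,fy=S,interpolation=cv2.INTER_CUBIC)
def pix(p,x,y): p=np.asarray(p,float).reshape(-1,2); return (p+.5)/S-.5+[x,y]
def big(m):
    c=cv2.findContours(m.astype(np.uint8),0,cv2.CHAIN_APPROX_NONE)[0]; return max(c,key=cv2.contourArea)
rays=[]
for n,(px,py,pw,ph),th in(("top",(150,212,30,30),95),("side",(180,130,19,34),110)):
    d=load(n); im=up(d,px,py,pw,ph); h=cv2.cvtColor(im,cv2.COLOR_BGR2HSV); red=((h[...,0]<8)|(h[...,0]>172))&(h[...,1]>150)
    c=big(red&(h[...,2]>th)); W=np.array([plane(d,*p,.074)[:2]*1000 for p in pix(c,px,py)],np.float32)
    M=cv2.moments(W.reshape(-1,1,2)); cx=np.array([M["m10"],M["m01"]])/M["m00"]; print(n,"top centre",cx,"rect",cv2.minAreaRect(W),"area",M["m00"])
    mk=np.zeros((800,800),np.uint8); cv2.fillPoly(mk,[np.int32((W-cx)*12+400)],1); yy,xx=np.nonzero(mk); z=(xx-400)+1j*(yy-400)
    print("  corner ang",np.degrees(np.angle(np.sum(z**4)))/4%90)
    cp=cv2.moments(c); rays.append(ray(d,*pix([[cp["m10"]/cp["m00"],cp["m01"]/cp["m00"]]],px,py)[0]))
print("tri",tri(rays))
t=load("top"); s=load("side")
for nm,u,v,z in(("glue cap",123,243,.17),("glue r edge",148,243,.0),("jar cap",159,149,.085),("sdriver tip",153,204,.02)): print(nm,plane(t,u,v,z).round(3))
print(R.from_quat([0.57075773,-0.41701541,0.57196789,0.41615681],scalar_first=True).as_matrix().round(3))
cv2.imwrite("pics/foot.png",np.hstack([cv2.resize(cv2.convertScaleAbs(t["color"][216:238,152:176],alpha=1.6),(400,367),interpolation=cv2.INTER_CUBIC),cv2.resize(cv2.convertScaleAbs(s["color"][138:160,180:204],alpha=1.6),(400,367),interpolation=cv2.INTER_CUBIC)]))
E
```

```text
top top centre [464.71886941 326.19479375] rect ((464.68243408203125, 325.68035888671875), (25.090192794799805, 25.490583419799805), 34.50334167480469) area 553.1404752894305
  corner ang 79.04953798573615
side top centre [466.05401333 322.33311725] rect ((466.8753967285156, 322.5547180175781), (27.501657485961914, 26.32390022277832), 33.84869384765625) area 578.6374621065333
  corner ang 79.86828956877554
tri [0.46593989 0.32686049 0.07056162]
glue cap [0.408 0.405 0.17 ]
glue r edge [0.408 0.384 0.   ]
jar cap [0.711 0.332 0.085]
sdriver tip [0.538 0.365 0.02 ]
[[-0.001 -0.952  0.306]
 [-0.002  0.306  0.952]
 [-1.     0.    -0.002]]
```

View pics/foot.png

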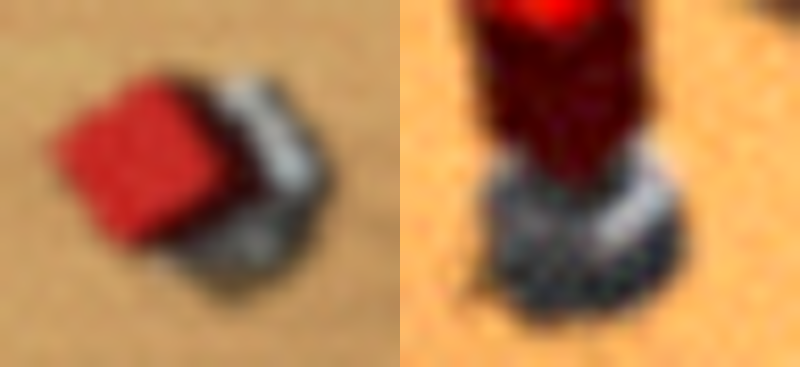

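Post grip centre is about (0.465, 0.325) with faces at about 34.5° mod 90. The socket is about (0.523, -0.032) with corners at about 6.7° mod 60. The block's yaw is about -2°. The foot's bright edge in the top view runs parallel to the 34.5° direction, so the foot probably needs a turn of about ±30°. I move above the post now.

Request:
play_rows(
  motion=[
    [2.6,-1.25,0,-3.1,1],
    [2.6,-1.25,0,-3.1,1],
    [2.6,-1.25,0,-3.1,1],
    [2.6,-1.25,0,-3.1,1],
    [2.6,-1.25,0,-3.1,1],
    [2.6,-1.25,0,-3.1,1],
    [2.6,-1.25,0,-3.2,1],
    [2.6,-1.25,0,-3.2,1],
    [2.6,-1.25,0,-3.2,1],
    [2.6,-1.25,0,-3.2,1],
    [2.6,-1.25,0,-3.1,1],
    [2.6,-1.25,0,-3.1,1],
    [0,0,0,0,1],
    [0,0,0,0,1],
  ],
)

```text
clock: 1.5
eef_pos: [0.4648, 0.3255, 0.2305]
ee_rot: [0.675, -0.21, 0.676, 0.21]
force: [-0.7, -0.4, -0.1]
finger_gap: 0.0856
```

Request:
play_rows(
  motion=[
    [0,0,-3,0,1],
    [0,0,-3,0,1],
    [0,0,-3,0,1],
    [0,0,-2,0,1],
    [0,0,-1.5,0,1],
    [0,0,-1.5,0,1],
    [0,0,-1,0,1],
    [0,0,0,0,1],
  ],
)

```text
clock: 2.3
eef_pos: [0.463, 0.3258, 0.0798]
ee_rot: [0.674, -0.211, 0.676, 0.21]
force: [-0.8, -0.3, -0.2]
finger_gap: 0.0854
```

```bash
python3 - <<'E'
from h import *
s=snap("side","1"); t=snap("top","1")
a=cv2.resize(s["color"][90:165,150:240],(400,333),interpolation=cv2.INTER_CUBIC)
b=cv2.resize(t["color"][185:260,110:200],(400,333),interpolation=cv2.INTER_CUBIC)
cv2.imwrite("pics/g1.png",np.hstack([a,b]))
E
```

```text
(no output)
```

View pics/g1.png

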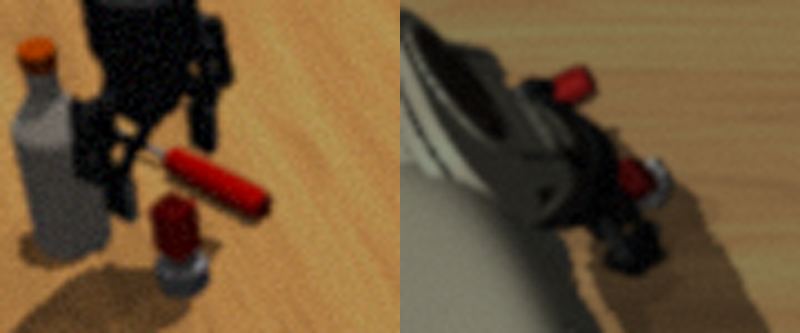

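The fingers straddle the post with the glue bottle behind and clear, so I descend.

Request:
play_rows(
  motion=[
    [0,0,-1,0,1],
    [0,0,-1,0,1],
    [0,0,-1,0,1],
    [0,0,-1,0,1],
    [0,0,-0.2,0,1],
    [0,0,0,0,1],
    [0,0,0,0,1],
  ],
)

```text
clock: 3.1
eef_pos: [0.4651, 0.3262, 0.0394]
ee_rot: [0.675, -0.21, 0.675, 0.21]
force: [0.2, 0.5, 0.0]
finger_gap: 0.0854
```

Request:
play_rows(
  motion=[
    [0,0,0,0,0.4],
    [0,0,0,0,0.4],
    [0,0,0,0,0.3],
    [0,0,0,0,0],
    [0,0,0,0,0],
    [0,0,0,0,0],
    [0,0,0,0,0],
    [0,0,0,0,0],
  ],
)

```text
clock: 3.9
eef_pos: [0.465, 0.3261, 0.0396]
ee_rot: [0.675, -0.21, 0.675, 0.21]
force: [-0.5, -0.5, 3.4]
finger_gap: 0.0248
```

Request:
play_rows(
  motion=[
    [0,0,1,0,0],
    [0,0,2,0,0],
    [0,0,3,0,0],
    [0,0,3,0,0],
    [0,0,3,0,0],
    [0,0,2,0,0],
    [0,0,1,0,0],
    [0,0,0,0,0],
  ],
)

```text
clock: 4.7
eef_pos: [0.4654, 0.3264, 0.1904]
ee_rot: [0.676, -0.21, 0.674, 0.21]
force: [0.1, 0.2, -2.5]
finger_gap: 0.025
```

```bash
python3 - <<'E'
from h import *
from bench import read_state
st=read_state(); print(st["force"],st["eef_pos"],st["finger_gap"])
s=snap("side","2")
p=np.array(st["eef_pos"]); u,v=proj(s,p); print(u,v)
x,y=int(u)-30,int(v)-35
cv2.imwrite("pics/g2.png",cv2.resize(cv2.convertScaleAbs(s["color"][y:y+65,x:x+70],alpha=1.7),None,fx=9,fy=9,interpolation=cv2.INTER_CUBIC))
E
```

```text
[ 0.06553322  0.20059625 -2.5329553 ] [0.46540877 0.32641863 0.19044652] 0.024989648654335898
183.36213867748097 103.99236907236556
```

View pics/g2.png

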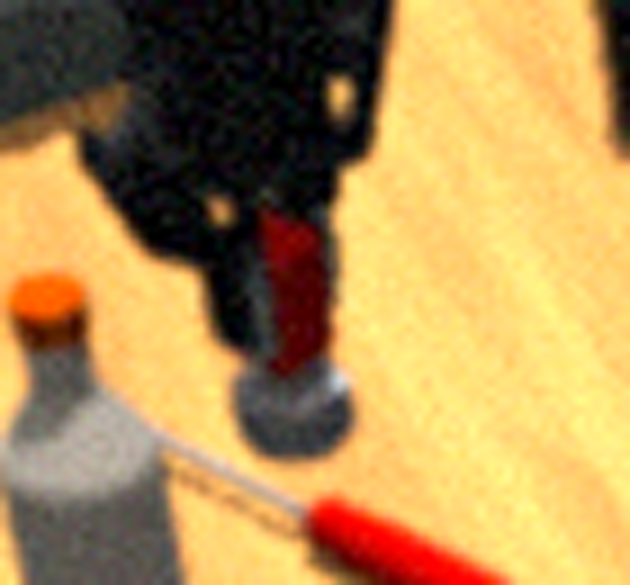

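The post is held: the gap is 25 mm and the force sensor reads about 2.5 N of weight. I carry it above the socket while turning -28°.

Request:
play_rows(
  motion=[
    [0.48,-1.5,0,-2,0],
    [0.48,-3,0,-2,0],
    [0.48,-3,0,-2,0],
    [0.48,-3,0,-2,0],
    [0.48,-3,0,-2,0],
    [0.48,-3,0,-2,0],
    [0.48,-3,0,-2,0],
    [0.48,-3,0,-2,0],
    [0.48,-3,0,-2,0],
    [0.48,-3,0,-2,0],
    [0.48,-3,0,-2,0],
    [0.48,-3,0,-2,0],
    [0,-1.2,0,-2,0],
    [0,0,0,-2,0],
    [0,0,0,0,0],
    [0,0,0,0,0],
    [0,0,0,0,0],
  ],
)

```text
clock: 6.45
eef_pos: [0.5221, -0.0305, 0.1888]
ee_rot: [0.706, -0.041, 0.706, 0.041]
force: [-0.3, 0.4, -3.5]
finger_gap: 0.025
```

Request:
play_rows(
  motion=[
    [0,0,-2,0,0],
    [0,0,-2,0,0],
    [0,0,-0.5,0,0],
    [0,0,0,0,0],
    [0,0,0,0,0],
  ],
)

```text
clock: 6.95
eef_pos: [0.523, -0.0307, 0.1451]
ee_rot: [0.706, -0.041, 0.706, 0.041]
force: [-0.7, 0.2, -2.6]
finger_gap: 0.0252
```

```bash
python3 - <<'E'
from h import *
from bench import read_state
st=read_state(); print(st["force"],st["torque"],st["eef_pos"],st["joint_pos"],st["ee_rot"])
s=snap("side","3");t=snap("top","3")
for d,n in((s,"side"),(t,"top")):
    u,v=proj(d,st["eef_pos"]); print(u,v)
    x,y=int(u)-40,int(v)-30
    cv2.imwrite(f"pics/g3_{n}.png",cv2.resize(cv2.convertScaleAbs(d["color"][y:y+72,x:x+80],alpha=1.6),None,fx=8,fy=8,interpolation=cv2.INTER_CUBIC)); print(x,y)
E
```

```text
[-0.70279071  0.18602124 -2.5575025 ] [-0.00162734 -0.00412194 -0.02771584] [ 0.52303881 -0.030719    0.14506252] [-5.86846353e-02  3.39708467e-01 -9.01663173e-02  1.13982808e+00
  3.49659551e-05  1.39645671e+00] [ 0.70631013 -0.04090009  0.7055393   0.04083476]
251.62636382369342 187.86836381789337
211 157
271.8322407066708 204.12406590681223
231 174
```

View pics/g3_side.png

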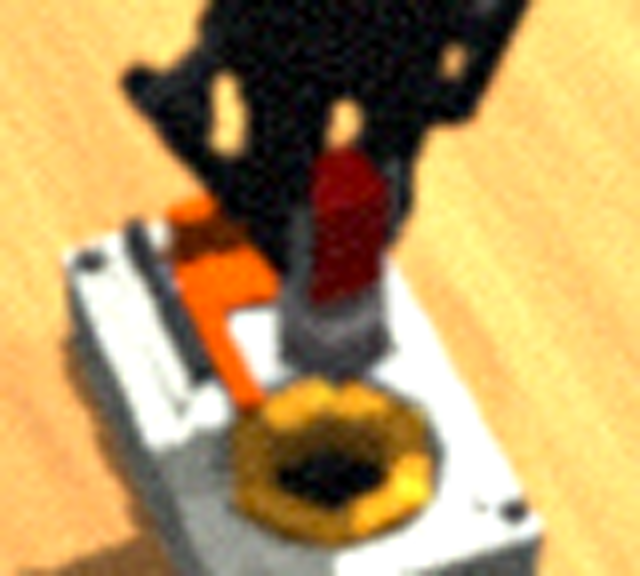

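View pics/g3_top.png

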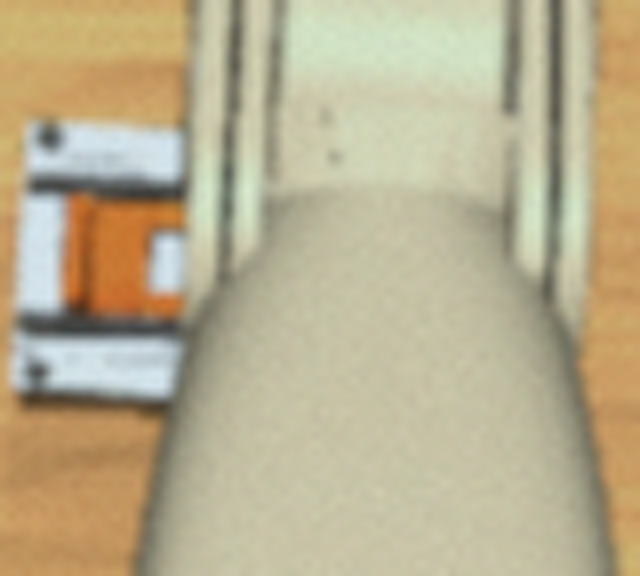

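The side view shows the foot at about crop columns 282–388, or 13 px. That is about 34–36 mm wide, so a flat faces the camera. This matches the foot turned to the socket's angle; the other case would be about 41 mm wide. Next I check the lateral offset in hand.

```bash
python3 - <<'E'
from h import *
s=load("side","3"); z=.1451-.0396
S=8;x,y=211,157
f=lambda u,v:((u+.5)/S-.5+x,(v+.5)/S-.5+y)
for u,v in((283,360),(387,355),(335,373)): print(plane(s,*f(u,v),z).round(4))
az=np.radians(64.4); b=plane(s,*f(335,373),z)[:2]+.018*np.array([np.cos(az),np.sin(az)]); print("foot centre",b)
im=cv2.resize(s["color"][y:y+72,x:x+80],None,fx=S,fy=S,interpolation=cv2.INTER_CUBIC); print(im[300:400:6,335].tolist()); 
g=cv2.cvtColor(im,cv2.COLOR_BGR2HSV)[...,1]; print(g[345,260:410:4]); print(g[340:400:3,335])
E
```

```text
[ 0.5054 -0.0347  0.1055]
[ 0.5368 -0.0467  0.1055]
[ 0.5183 -0.0467  0.1055]
foot centre [ 0.52603945 -0.03044808]
[[19, 22, 48], [28, 29, 42], [34, 35, 39], [47, 48, 49], [64, 65, 66], [71, 73, 73], [69, 69, 71], [58, 58, 62], [47, 46, 52], [40, 39, 41], [37, 38, 35], [40, 37, 35], [41, 34, 38], [36, 37, 41], [30, 57, 70], [26, 86, 113], [22, 105, 144]]
[13 13 14  9  9 12 19 20 23 28 25 24 18 12  6 16 24 23 26 26 23 10 11 19
 31 12  6 30 47 44 25 14 17 16 16 12  9 11]
[ 12  21  31  31  23   7   7  20  26  32  49  38  27  62 123 154 185 201
 212 219]
```

Request:
play_rows(
  motion=[
    [0,0,-1.5,0,0],
    [0,0,-1.5,0,0],
    [0,0,-1.5,0,0],
    [0,0,-1,0,0],
    [0,0,0,0,0],
    [0,0,0,0,0],
  ],
)

```text
clock: 7.65
eef_pos: [0.5229, -0.031, 0.0899]
ee_rot: [0.706, -0.041, 0.706, 0.041]
force: [-0.4, -0.7, -3.0]
finger_gap: 0.0256
```

```bash
python3 - <<'E'
from h import *
from bench import read_state
st=read_state(); print(st["force"],st["eef_pos"])
d=snap("side","4"); x,y=215,170
im=cv2.resize(cv2.convertScaleAbs(d["color"][y:y+70,x:x+75],alpha=1.6),None,fx=8,fy=8,interpolation=cv2.INTER_CUBIC)
o=load("side"); b=cv2.resize(cv2.convertScaleAbs(o["color"][y+15:y+70,x:x+75],alpha=1.6),None,fx=4,fy=4,interpolation=cv2.INTER_CUBIC)
# expected positions: socket hex corners at mouth and foot bottom circle centre
for p,c in(((.523,-.0335,.045),(255,0,255)),((*st["eef_pos"][:2],st["eef_pos"][2]-.0396),(0,255,0))):
    u,v=proj(d,p); print(u,v); cv2.circle(im,(int((u-x+.5)*8),int((v-y+.5)*8)),3,c,-1)
cv2.imwrite("pics/g4.png",im)
E
```

```text
[-0.35401279 -0.67423107 -2.95709282] [ 0.52293563 -0.03098979  0.08986713]
251.7309264707751 214.04507617575274
251.33365106230363 212.1569916400482
```

View pics/g4.png

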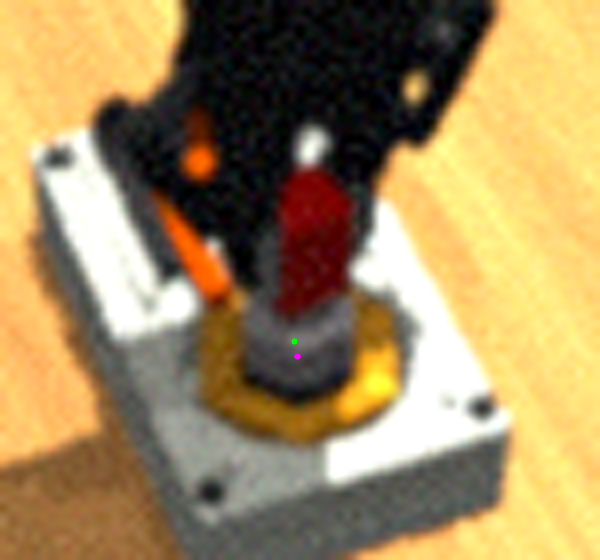

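The foot (crop columns 243–354) sits within about 1 mm of the ring's centre. I lower it in small steps and watch the force.

Request:
play_rows(
  motion=[
    [0,0,-0.2,0,0],
    [0,0,-0.2,0,0],
    [0,0,-0.15,0,0],
    [0,0,0,0,0],
    [0,0,0,0,0],
  ],
)

```text
clock: 8.2
eef_pos: [0.5224, -0.031, 0.0838]
ee_rot: [0.706, -0.041, 0.706, 0.041]
force: [0.1, -1.0, -3.5]
finger_gap: 0.0252
```

Request:
play_rows(
  motion=[
    [0,0,-0.1,0,0],
    [0,0,0,0,0],
    [0,0,0,0,0],
  ],
)

```text
clock: 8.5
eef_pos: [0.5225, -0.031, 0.0828]
ee_rot: [0.706, -0.041, 0.706, 0.041]
force: [-0.7, -0.2, -3.2]
finger_gap: 0.0255
```

Request:
play_rows(
  motion=[
    [0,0,-0.1,0,0],
    [0,0,0,0,0],
    [0,0,0,0,0],
  ],
)

```text
clock: 8.8
eef_pos: [0.5224, -0.0309, 0.0817]
ee_rot: [0.706, -0.041, 0.706, 0.041]
force: [-0.1, 0.2, -4.4]
finger_gap: 0.0253
```

Request:
play_rows(
  motion=[
    [0,0,-0.1,0,0],
    [0,0,0,0,0],
    [0,0,0,0,0],
  ],
)

```text
clock: 9.1
eef_pos: [0.5224, -0.031, 0.0807]
ee_rot: [0.706, -0.041, 0.706, 0.041]
force: [-0.5, 0.6, -3.5]
finger_gap: 0.0252
```

Request:
play_rows(
  motion=[
    [0,0,-0.1,0,0],
    [0,0,0,0,0],
    [0,0,0,0,0],
  ],
)

```text
clock: 9.4
eef_pos: [0.5225, -0.0309, 0.0798]
ee_rot: [0.706, -0.041, 0.706, 0.041]
force: [-0.6, -0.6, -3.4]
finger_gap: 0.0252
```

Request:
play_rows(
  motion=[
    [0,0,-0.1,0,0],
    [0,0,0,0,0],
    [0,0,0,0,0],
  ],
)

```text
clock: 9.7
eef_pos: [0.5224, -0.0309, 0.0787]
ee_rot: [0.706, -0.041, 0.706, 0.041]
force: [0.6, 0.2, -4.2]
finger_gap: 0.0253
```

The foot is 6 mm below the top with no resistance, so it has entered the hex. I continue down.

Request:
play_rows(
  motion=[
    [0,0,-0.2,0,0],
    [0,0,-0.2,0,0],
    [0,0,0,0,0],
    [0,0,0,0,0],
  ],
)

```text
clock: 10.1
eef_pos: [0.5224, -0.0309, 0.0746]
ee_rot: [0.706, -0.041, 0.706, 0.041]
force: [-0.2, -0.6, -3.7]
finger_gap: 0.0253
```

Request:
play_rows(
  motion=[
    [0,0,-0.2,0,0],
    [0,0,-0.2,0,0],
    [0,0,0,0,0],
    [0,0,0,0,0],
  ],
)

```text
clock: 10.5
eef_pos: [0.5224, -0.0309, 0.0707]
ee_rot: [0.706, -0.041, 0.706, 0.041]
force: [-0.8, -0.3, -2.9]
finger_gap: 0.0254
```

Request:
play_rows(
  motion=[
    [0,0,-0.2,0,0],
    [0,0,-0.15,0,0],
    [0,0,0,0,0],
    [0,0,0,0,0],
  ],
)

```text
clock: 10.9
eef_pos: [0.5224, -0.0309, 0.0672]
ee_rot: [0.706, -0.041, 0.706, 0.041]
force: [1.0, -0.0, -2.7]
finger_gap: 0.0251
```

Request:
play_rows(
  motion=[
    [0,0,-0.1,0,0],
    [0,0,0,0,0],
    [0,0,0,0,0],
  ],
)

```text
clock: 11.2
eef_pos: [0.5225, -0.031, 0.0663]
ee_rot: [0.706, -0.041, 0.706, 0.041]
force: [-0.0, -0.0, -3.0]
finger_gap: 0.0252
```

Request:
play_rows(
  motion=[
    [0,0,-0.1,0,0],
    [0,0,0,0,0],
    [0,0,0,0,0],
  ],
)

```text
clock: 11.5
eef_pos: [0.5224, -0.031, 0.0653]
ee_rot: [0.706, -0.041, 0.706, 0.041]
force: [-0.1, 1.5, -3.5]
finger_gap: 0.0252
```

Request:
play_rows(
  motion=[
    [0,0,-0.05,0,0],
    [0,0,0,0,0],
    [0,0,0,0,0],
  ],
)

```text
clock: 11.8
eef_pos: [0.5225, -0.031, 0.0648]
ee_rot: [0.706, -0.041, 0.706, 0.041]
force: [0.3, 0.1, -2.6]
finger_gap: 0.0252
```

Request:
play_rows(
  motion=[
    [0,0,-0.05,0,0],
    [0,0,0,0,0],
    [0,0,0,0,0],
  ],
)

```text
clock: 12.1
eef_pos: [0.5226, -0.031, 0.0646]
ee_rot: [0.706, -0.041, 0.706, 0.041]
force: [-1.2, -0.2, 0.3]
finger_gap: 0.0251
```

Request:
play_rows(
  motion=[
    [0,0,-0.05,0,0],
    [0,0,0,0,0],
    [0,0,0,0,0],
  ],
)

```text
clock: 12.4
eef_pos: [0.5226, -0.031, 0.0646]
ee_rot: [0.706, -0.041, 0.706, 0.041]
force: [-3.1, -0.6, 5.4]
finger_gap: 0.0256
```

The foot touches the floor at TCP z = 0.0646, exactly as predicted, with about 8 N of contact. I release and rise.

Request:
play_rows(
  motion=[
    [0,0,0,0,0.5],
    [0,0,0,0,0.8],
    [0,0,0,0,1],
    [0,0,0,0,1],
    [0,0,0,0,1],
    [0,0,0,0,1],
  ],
)

```text
clock: 13.0
eef_pos: [0.5226, -0.031, 0.0637]
ee_rot: [0.706, -0.041, 0.706, 0.041]
force: [-0.5, -0.7, -0.8]
finger_gap: 0.0852
```

Request:
play_rows(
  motion=[
    [0,0,1,0,1],
    [0,0,2,0,1],
    [0,0,3,0,1],
    [0,0,2,0,1],
    [0,0,0,0,1],
  ],
)

```text
clock: 13.5
eef_pos: [0.5252, -0.0311, 0.1479]
ee_rot: [0.709, -0.041, 0.703, 0.04]
force: [0.6, 0.3, 0.3]
finger_gap: 0.0855
```

```bash
python3 - <<'E'
from h import *
from bench import read_state
st=read_state(); print(st["force"],st["eef_pos"],st["finger_gap"])
d=snap("side","5"); x,y=200,160
cv2.imwrite("pics/g5.png",cv2.resize(cv2.convertScaleAbs(d["color"][y:y+85,x:x+95],alpha=1.6),None,fx=7,fy=7,interpolation=cv2.INTER_CUBIC))
E
```

```text
[0.63347133 0.25259688 0.27471301] [ 0.52516072 -0.03109094  0.14785698] 0.08549428859225579
```

View pics/g5.png

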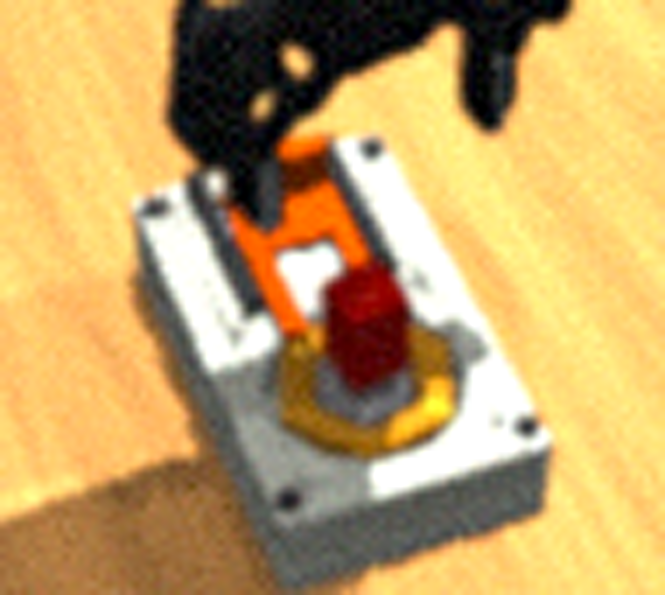

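The side view shows the post upright and its foot sunk in the brass ring, with the fork still open. I shut the fingers and go behind the tab, whose outer face should be near (0.526, 0.074).

Request:
play_rows(
  motion=[
    [0,0,1,0,0],
    [0,1,0,-4.3,0],
    [0,2.5,0,-4.3,0],
    [0.1,3,0,0,0],
    [0.1,3,0,0,0],
    [0.1,2.5,0,0,0],
    [0.1,1.1,0,0,0],
    [0,0,0,0,0],
    [0,0,0,0,0],
  ],
)

```text
clock: 14.45
eef_pos: [0.5262, 0.0994, 0.1534]
ee_rot: [0.707, 0.012, 0.707, -0.013]
force: [-0.1, -0.5, 0.4]
finger_gap: 0.0001
```

```bash
python3 - <<'E'
from h import *
from bench import read_state
st=read_state(); print(st["eef_pos"],st["ee_rot"],st["finger_gap"])
d=snap("side","6"); x,y=190,140
im=cv2.resize(cv2.convertScaleAbs(d["color"][y:y+95,x:x+105],alpha=1.6),None,fx=6,fy=6,interpolation=cv2.INTER_CUBIC)
for p in((st["eef_pos"]),(.5265,.074,.0765)):
    u,v=proj(d,p); cv2.circle(im,(int((u-x+.5)*6),int((v-y+.5)*6)),3,(255,0,255),-1)
cv2.imwrite("pics/g6.png",im)
# tab top face from initial top view: orange at z=.0765
t=load("top"); X,Y=225,180; S=8
big=cv2.resize(t["color"][Y:Y+55,X:X+75],None,fx=S,fy=S,interpolation=cv2.INTER_CUBIC)
h=cv2.cvtColor(big,cv2.COLOR_BGR2HSV); m=((h[...,0]>5)&(h[...,0]<18)&(h[...,1]>150)&(h[...,2]>90))
xs=np.nonzero(m[190:230].sum(0)>20)[0]; print(xs.min(), [plane(t,(xs.min()+.5)/S-.5+X,(210.5)/S-.5+Y,z).round(4).tolist() for z in(.0765,.0525)])
E
```

```text
[0.52616576 0.0993914  0.15339068] [ 0.70660439  0.01211316  0.70739061 -0.01272927] 9.826627910846632e-05
117 [[0.5252, 0.0713, 0.0765], [0.5276, 0.0727, 0.0525]]
```

View pics/g6.png

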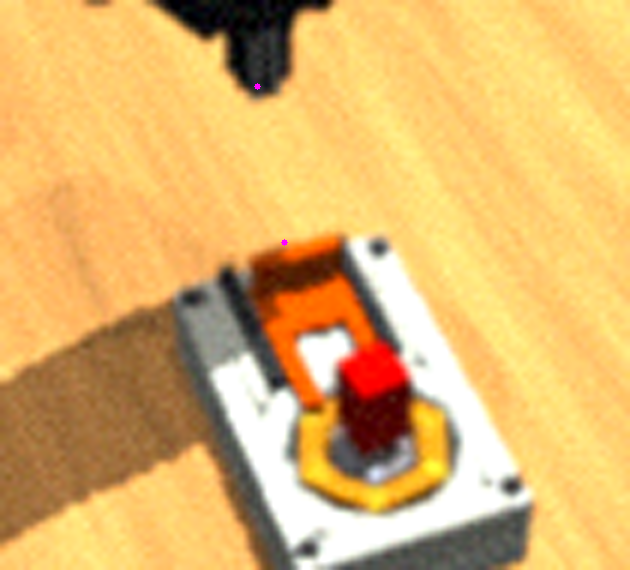

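Request:
play_rows(
  motion=[
    [0.1,0,-2.5,0,0],
    [0,0,-2.5,0,0],
    [0,0,-2,0,0],
    [0,0,-1.5,0,0],
    [0,0,-0.6,0,0],
    [0,0,-0.3,0,0],
    [0,0,0,0,0],
    [0,0,0,0,0],
  ],
)

```text
clock: 15.3
eef_pos: [0.5283, 0.0999, 0.0607]
ee_rot: [0.708, 0.013, 0.706, -0.012]
force: [0.1, 0.2, 0.4]
finger_gap: 0.0003
```

Request:
play_rows(
  motion=[
    [0,-0.5,0,0,0],
    [0,-0.4,0,0,0],
    [0,-0.3,0,0,0],
    [0,0,0,0,0],
  ],
)

```text
clock: 15.7
eef_pos: [0.5276, 0.0875, 0.06]
ee_rot: [0.707, 0.013, 0.707, -0.013]
force: [0.1, 0.1, -0.5]
finger_gap: -0.0005
```

Request:
play_rows(
  motion=[
    [0,-0.3,0,0,0],
    [0,-0.3,0,0,0],
    [0,-0.3,0,0,0],
    [0,0,0,0,0],
  ],
)

```text
clock: 16.1
eef_pos: [0.5273, 0.0788, 0.0598]
ee_rot: [0.707, 0.012, 0.707, -0.012]
force: [-0.7, -0.1, 0.4]
finger_gap: 0.0004
```

Request:
play_rows(
  motion=[
    [0,-0.4,0,0,0],
    [-0.05,-0.4,0,0,0],
    [0,-0.4,0,0,0],
    [0,-0.3,0,0,0],
  ],
)

```text
clock: 16.5
eef_pos: [0.5267, 0.0637, 0.0597]
ee_rot: [0.707, 0.012, 0.707, -0.012]
force: [-1.9, 1.6, -0.0]
finger_gap: 0.0003
```

Request:
play_rows(
  motion=[
    [0,-0.4,0,0,0],
    [-0.05,-0.4,0,0,0],
    [0,-0.4,0,0,0],
    [0,-0.3,0,0,0],
  ],
)

```text
clock: 16.9
eef_pos: [0.5262, 0.0486, 0.0597]
ee_rot: [0.707, 0.012, 0.707, -0.013]
force: [-1.2, 1.6, -0.5]
finger_gap: -0.0001
```

Request:
play_rows(
  motion=[
    [0,-0.2,0,0,0],
    [0,-0.2,0,0,0],
    [0,-0.1,0,0,0],
    [0,0,0,0,0],
  ],
)

```text
clock: 17.3
eef_pos: [0.5266, 0.0438, 0.0598]
ee_rot: [0.707, 0.012, 0.707, -0.013]
force: [-1.2, 1.0, -0.2]
finger_gap: -0.0001
```

Request:
play_rows(
  motion=[
    [0,-0.1,0,0,0],
    [0,-0.1,0,0,0],
    [0,-0.1,0,0,0],
    [0,0,0,0,0],
  ],
)

```text
clock: 17.7
eef_pos: [0.5265, 0.0409, 0.0598]
ee_rot: [0.707, 0.012, 0.707, -0.012]
force: [-1.1, 1.7, -0.3]
finger_gap: -0.0001
```

Request:
play_rows(
  motion=[
    [0,-0.1,0,0,0],
    [0,-0.05,0,0,0],
    [0,0,0,0,0],
  ],
)

```text
clock: 18.0
eef_pos: [0.5264, 0.0398, 0.0598]
ee_rot: [0.707, 0.013, 0.707, -0.012]
force: [-1.8, 3.4, -0.1]
finger_gap: 0.0
```

Request:
play_rows(
  motion=[
    [0,-0.1,0,0,0],
    [0,0,0,0,0],
  ],
)

```text
clock: 18.2
eef_pos: [0.5265, 0.0397, 0.0599]
ee_rot: [0.707, 0.013, 0.707, -0.011]
force: [-1.8, 6.0, -0.7]
finger_gap: -0.0006
```

Request:
play_rows(
  motion=[
    [0,-0.1,0,0,0],
    [0,0,0,0,0],
  ],
)

```text
clock: 18.4
eef_pos: [0.5264, 0.0397, 0.0599]
ee_rot: [0.707, 0.014, 0.707, -0.01]
force: [-1.6, 8.5, 0.8]
finger_gap: -0.0002
```

The fork hit a firm stop at y = 0.0397, against about 0.039–0.040 predicted for fully in. I back off and look.

Request:
play_rows(
  motion=[
    [0,0.5,0,0,0],
    [0,1,0,0,0],
    [0,1.5,0.5,0,0],
    [0,1,2,0,0],
    [0,1,3,0,0],
    [0,2,3,0,0],
    [0,4,2,0,0],
    [0,4,0,0,0],
    [0,4,0,0,0],
    [0,2,0,0,0],
    [0,0,0,0,0],
    [0,0,0,0,0],
  ],
)

```text
clock: 19.6
eef_pos: [0.5262, 0.2482, 0.1649]
ee_rot: [0.707, 0.012, 0.707, -0.012]
force: [0.1, -1.1, 0.3]
finger_gap: -0.0002
```

```bash
python3 - <<'E'
from h import *
d=snap("side","7");t=snap("top","7")
a=cv2.resize(d["color"][165:245,200:290],(400,356),interpolation=cv2.INTER_CUBIC)
b=cv2.resize(t["color"][175:235,228:295],(400,358),interpolation=cv2.INTER_CUBIC)[:356]
cv2.imwrite("pics/g7.png",cv2.convertScaleAbs(np.hstack([a,b]),alpha=1.6))
cv2.imwrite("pics/g7s.png",d["color"])
X,Y=225,180; S=8
big=cv2.resize(t["color"][Y:Y+55,X:X+75],None,fx=S,fy=S,interpolation=cv2.INTER_CUBIC)
h=cv2.cvtColor(big,cv2.COLOR_BGR2HSV); m=((h[...,0]>5)&(h[...,0]<18)&(h[...,1]>150)&(h[...,2]>90))
xs=np.nonzero(m[190:230].sum(0)>20)[0]; print(xs.min(), [plane(t,(xs.min()+.5)/S-.5+X,(210.5)/S-.5+Y,z).round(4).tolist() for z in(.0765,.0525)])
E
```

```text
230 [[0.525, 0.0262, 0.0765], [0.5274, 0.0266, 0.0525]]
```

View pics/g7.png

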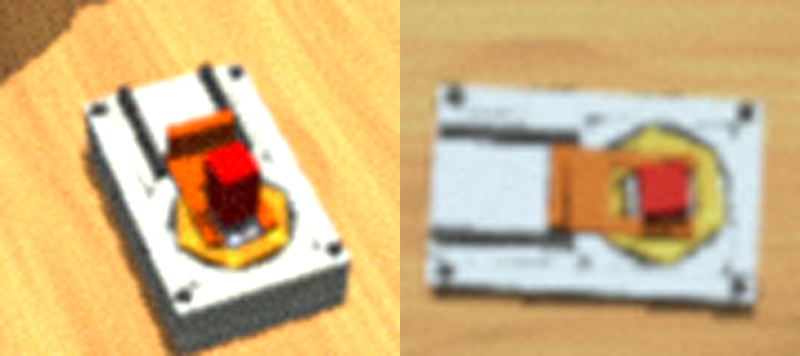

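View pics/g7s.png

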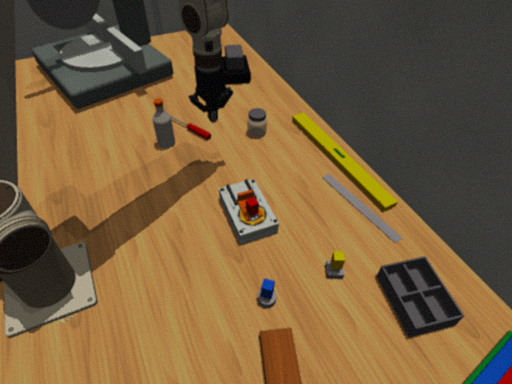

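The tab has travelled 45.1 mm (0.0713 to 0.0262 in y). The prongs straddle the neck, the bystanders are where they were and the arm is clear. I hand it in.

```bash
python3 - <<'E'
from bench import ctrl
print(ctrl.finish_job())
E
```

```text
the job is handed in; nothing more can be done
None
```

The red hex post is home in the socket and the orange fork is locked over its foot. I handed the job in at about 19.7 s, with the arm well clear of everything.

- **Post:** I turned it -28° to match the ring angle seen in the images. It went in with no resistance beyond its own weight and touched the floor at tool height 0.0646 m, as predicted. The contact force was about 8 N, and the highest lasting sideways force was about 3 N.
- **Fork:** I pushed the tab with shut fingers at about 2 N until it met a firm stop at about 8.5 N. The pictures before and after show it moved 45.1 mm, against 45 mm for fully in.
- **Last checks:** The final pictures show the post upright between the prongs. The other things on the bench look unmoved in the side picture; I judged that by eye.
- **Disagreements:** The two cameras differed by about 3 mm in y, which the socket's lead-in and the force checks covered. The foot measured about 34 mm wide across its flats, against about 36.6 mm expected, which was still enough to tell which way it was turned.

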